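# Crank the focus slide home

### The arm

A 6-joint arm with a two-finger parallel gripper is mounted at the origin on the work surface. World frame = base frame: x ahead of the robot, y to its left, z up, the work surface at z = 0. Lengths are in m, angles in rad, forces in N, time in s.
With the tool pointing down it reaches from about 0.275 to 0.825 m from the base axis. Payload 5.2 kg.
Tool frame: the origin (TCP) lies at the very end of the fingers, on their centre line; the grasp point (between the pads) lies 19 mm behind it; z points along the fingers, y is the line along which they close (so a half turn about z gives the same grasp; the last joint's range is limited). The gripper opens to 93 mm and grips with 3 to 60 N. Pads are 15 mm wide; open, the fingers measure 128 mm over their backs; the gripper's body (75 mm by 188 mm) begins 65 mm behind the grasp point.
Start: joints at [-0.203, 0.259, 1.535, -0, 1.348, -0.203], TCP at [0.55, 0, 0.219] pointing down, gripper open.
Joint ranges: [-3.14, 3.14], [-0.91, 2.08], [0.19, 2.58], [-1.22, 4.36], [0.22, 2.71], [-3.12, 3.12]. Speed limits (rad/s): [2.57, 2.57, 3.14, 3.14, 3.14, 3.14].

### API

Orientations are given as a unit quaternion [w, x, y, z].
In Python, from plant import state, vision, close_job gives the robot as it stands.
- The arm moves only by the tool play_rows, never from a script. Its arguments are lists of equal length, an entry for each row: "travel": the shift along the tool's x, y, z normalised to -1 to 1, where 1 is 30 cm, a list of three; "delta_rot": the turn, a rotation vector about the tool's x, y, z normalised to -1 to 1, where 1 is pi rad, a list of three; "jaw": the finger opening in mm, from 0 to 93. In form: {"travel": [[dx, dy, dz], ...], "delta_rot": [[rx, ry, rz], ...], "jaw": [jaw, ...]}. A call has 1 to 12 rows; each row is the pose to reach, as a shift and turn from the pose commanded when the call began, along the tool's axes at that moment, turning the shorter way round; what a row does not reach only later rows make up. A row lasts 1/12 s, in which the tool goes at most 41.7 mm and 7.16 degrees, less where a joint would pass 70% of its speed; a pose out of reach is approached as far as the arm can. A call with a number of a shift or a turn outside -1 to 1 is refused whole. A call with a gripper value outside its range is refused whole. The fingers move at their own pace and stop on an object; "grip_force" is the grip in N (left out, the last holds). Time passes only in rows, so rows that repeat a pose let the fingers close. It gives the time, the measured TCP pose, the force, the opening and the grip force at its end, in the units of the state.
- state(): the state, without advancing time (a new reading comes with each control period).
- vision.snapshot(name): name is "scene" or "side" or "wrist"; returns (picture, depth): 384x512x3 uint8, red, green, blue; 384x512 float32, m along the optical axis (not along the pixel's ray), 0 where there is no reading.
- vision.camera_info(name): a dict with "fx", "fy", "cx", "cy" (pixels), "T" (4x4, takes a point from camera to world coordinates). Camera axes: x right, y up, looking along -z (the intrinsics and any distortion apply to the point x, -y, -z); pixel columns grow to the right and rows downward; lengths in m; the calibration is good to about 2 mm. A picture is of the moment at which its call begins: read the wrist's pose just before it. camera_info takes no time and is no camera call; for the wrist camera it gives the pose at the moment of the call.
- close_job(): hands the job in; it is judged then, once.
The state is a dict: "time_s": time; "qpos": joint angles; "dq": joint speeds; "joint_torque": joint torques, N m; "tcp_pos": TCP position; "ee_rot": TCP orientation; "force": force on the tool from outside, world axes, zero at the start; "ft_torque": the same for the moment, N m; "finger_gap": finger opening in m; "gripper_force": force on a finger pad.
Only numpy, scipy, OpenCV 4.12 (cv2) and the standard library are available. Lean on these libraries where they do the work, as an engineer would, in place of code of your own. Each camera call takes 0.05 s, during which the arm holds its last target. There are 200 camera calls.

### The job

Pick up the loose crank, push its socket fully down onto the square shaft end of the focus drive, then take it by the red knob and wind it clockwise (seen from above) for several turns until the slide is firmly home against its rubber stop, without forcing it past a firm hand load and without the crank slipping off. Then let go, leaving the crank fully seated on the shaft and the slide home; do not disturb the camera, the lens or the yellow cap.

Things in the scene. Friction and masses are not known exactly. Their poses are not given: they have to be found in the camera images.
- rig: Focus rig, fixed to the table: dark base plate 270 x 130 x 10 mm, a grey gearbox 80 x 90 mm (top 60 mm above the table) with a vertical drive shaft, and a linear slide beside it. Origin on the table under the shaft axis; x points along the slide from the shaft to the rubber stop, z up.
- collar (a point): Centre of the top of the round steel collar, 44 mm across, on the gearbox, 70 mm above the table, on the shaft axis; axes are the rig's. The fully seated crank's underside rests on it. The drive turns with a steady drag of about 2 N at the crank's knob (3 N at one turn in 3 s), stays where it is left, and moves the slide 6 mm towards the stop per clockwise turn.
- square_top (a point): Centre of the top of the brass square shaft end: 18 x 18 mm, standing 22 mm above the collar (top 92 mm above the table), sides along its x and y axes, z up. It turns with the shaft; any angle at the start. About 2 to 3.1 turns are needed; the drive turns no further once the slide is home.
- square (a joint): Wind-up (rad) of the sprung coupling between square end and drive: 0 unloaded, positive when pushed clockwise, 1.5 Nm per rad. About 0.1 while winding; 0.24 (6 N at the knob) or more against the stop is firmly home, 0.40 is 10 N; above 0.60 (15 N) it is forced, a failure. Once home the knob moves on about 2.4 mm per N. It springs back when the crank is let go.
- slide_front (a point): Middle of the stop-side face of the aluminium carriage, 60 x 100 mm with a blue block on it, at the height of the rubber stop (45 mm). Axes are the rig's; it moves along x.
- stop_face (a point): Middle of the slide-side face of the black rubber stop, 28 mm across, 45 mm above the table, fixed to the rig; axes are the rig's. Soft rubber: the slide runs on into it 0 to 4.5 mm, not felt, before the drive meets its hard stop and is home; how far differs each time and cannot be seen beforehand, only felt. Gap (along x) 7 to 19 mm at the start.
- crank_hub (a point): Middle of the dark steel hub of the loose crank (about 0.23 to 0.37 kg). Hub: upright block 36 x 36 mm, 50 mm tall, this point 25 mm above its underside. x points along the crank arm, an aluminium bar 20 mm wide, 30 to 38 mm above the underside, reaching 74 mm from the hub's axis; z up. The hub can be gripped across its y faces. Fully seated, this point is 3 mm above square_top.
- crank_socket (a point): Centre of the crank's underside, the mouth of its square socket: 20 x 20 mm (2 mm wider than the shaft), 25 mm deep, on the hub's axis, sides along the crank's x and y. At the start it stands on the table at any yaw, socket down. Fits the square in four yaws, with a play of some 0.1 rad either way.
- crank_knob (a point): Middle of the crank's red upright knob: cylinder 22 mm across, 44 mm tall, 39 to 83 mm above the crank's underside, axis 60 mm from the hub's axis along the crank's x. It spins freely on its pin, so a hand can keep its own direction while the knob goes round. Axes as the crank's.
- camera: Bystander: black camera 70 x 70 x 55 mm with a round lens mount on top (67 mm in all), origin under its centre. Leave alone. It and the crank may stand on either side.
- lens: Bystander: dark lens barrel 52 mm across, 50 mm tall, origin under its centre. Leave alone.
- cap: Bystander: yellow cap 32 mm across, 22 mm tall, origin under its centre. Leave alone.
Things that resemble listed ones, but are neither listed nor needed, are in the scene too. Leave any purple look-alike of the part that bears crank_hub alone.

How it is judged:
On the way, in this order (a step that is already met when the one before it is completed fails the run):
1. the crank is pushed fully down on the square shaft end, the slide still away from its stop (z of crank_hub in the frame of square_top below 0.007 m and horizontal distance between crank_hub and square_top below 0.005 m and angle between crank_hub's own z axis and vertical below 0.12 rad and not (x of slide_front in the frame of stop_face above -0.0065 m)), for 0.2 s.
2. the seated crank has wound the slide to within 4.5 mm of its stop (z of crank_hub in the frame of square_top below 0.007 m and horizontal distance between crank_hub and square_top below 0.005 m and angle between crank_hub's own z axis and vertical below 0.12 rad and x of slide_front in the frame of stop_face above -0.0045 m), for 0.05 s.
3. with the crank still seated, the slide is wound firmly against its stop (wind-up of the coupling above 0.24 rad, slide at the stop or into the rubber, less than 1 mm short) (z of crank_hub in the frame of square_top below 0.007 m and horizontal distance between crank_hub and square_top below 0.005 m and angle between crank_hub's own z axis and vertical below 0.12 rad and x of slide_front in the frame of stop_face above -0.001 m and value of joint square above 0.24 rad), for 0.15 s.
At the end, for the whole second after the job is handed in: The crank is fully seated on the square shaft end (hub centre less than 7 mm above the square's top and within 5 mm of its axis, upright within 0.12 rad), let go, the slide against its rubber stop (less than 1 mm short of its face), and the coupling unloaded (wind-up under 0.1 rad) (z of crank_hub in the frame of square_top below 0.007 m and horizontal distance between crank_hub and square_top below 0.005 m and angle between crank_hub's own z axis and vertical below 0.12 rad and x of slide_front in the frame of stop_face above -0.001 m and value of joint square below 0.1 rad); the robot touches nothing.
It fails at once if the drive is forced: the coupling is wound up beyond 0.60 rad either way (15 N at the knob) (value of joint square above 0.6 rad or value of joint square below -0.6 rad).
It fails at once if the crank slips off the square once it has moved the slide 3 mm (distance of slide_front from where it was at the start of the episode above 0.003 m and z of crank_hub in the frame of square_top above 0.014 m).
It fails at once if camera, lens or cap moved by more than 15 mm (distance of any of camera, lens, cap from where it was at the start of the episode above 0.015 m).
It also fails if it takes over 72 s, if anything falls off the work surface, if the arm or the gripper's body presses on something with over 40 N, if the wrist force passes 120 N, or if a joint passes its speed limit or range.

## Working session

There is one attempt and no reset: what is moved stays moved. The work goes in short steps, Python scripts to look and compute and a tool call to move; the robot and the scene stay as the last step left them, time stands still between calls to the robot, and variables do not carry over. Pictures are saved under pics/ and viewed, at most 10 in all, crops included, and the job is handed in when it is done.

Besides the shell and the picture viewer there is one more tool, called after "Call:" as a command line: name --argument value ..., lists and objects as JSON in quotes. play_rows: Moves the arm, as the interface text tells. Its arguments: {"type":"object","properties":{"travel":{"type":"array"},"delta_rot":{"type":"array"},"jaw":{"type":"array"},"grip_force":{"type":"number"}},"required":["travel","delta_rot","jaw"]}

```bash
mkdir -p pics
cat > h.py <<'E'
import numpy as np, cv2
from plant import state, vision, close_job
def snap(n,f=None):
    ci=vision.camera_info(n); im,d=vision.snapshot(n)
    if f: cv2.imwrite('pics/'+f,im[:,:,::-1])
    return im,d,ci
def cloud(d,ci):
    v,u=np.mgrid[0:d.shape[0],0:d.shape[1]]
    p=np.stack([(u-ci['cx'])/ci['fx']*d,-(v-ci['cy'])/ci['fy']*d,-d,np.ones_like(d)],-1)
    P=(p@np.array(ci['T']).T)[...,:3]; P[d==0]=np.nan
    return P
E
python3 - <<'E'
from h import *
print(state())
for n in['scene','side']:
    im,d,ci=snap(n,n+'0.png'); print({k:np.round(v,3).tolist() if k!='dist' else v for k,v in ci.items()})
    np.savez(n+'0.npz',im=im,d=d,P=cloud(d,ci))
a=cv2.imread('pics/scene0.png');b=cv2.imread('pics/side0.png')
E
```

```text
{'time_s': 0.0, 'qpos': array([-2.02800371e-01,  2.59331262e-01,  1.53608981e+00, -2.69465461e-05,
        1.34798100e+00, -2.02786027e-01]), 'dq': array([ 2.58540537e-04,  6.10554992e-04, -5.45862715e-04,  2.23050101e-05,
        1.77356657e-03,  4.64672987e-04]), 'joint_torque': array([ 2.41929010e-04, -4.37298238e+01, -2.84004611e+01,  7.19661056e-02,
        4.11791797e-02, -1.14769305e-04]), 'tcp_pos': array([5.49451778e-01, 1.26159350e-04, 2.17821322e-01]), 'ee_rot': array([-7.48230545e-04,  7.07109449e-01,  7.07103534e-01, -5.08740507e-04]), 'force': array([-0.38247272, -0.16224074,  0.02029057]), 'ft_torque': array([-0.02910085, -0.06328024,  0.01832152]), 'gripper_force': 0.0, 'finger_gap': 0.09270193743213459}
{'fx': 374.022, 'fy': 374.022, 'cx': 253.969, 'cy': 191.068, 'T': [[-0.409, -0.746, 0.526, 1.094], [0.913, -0.324, 0.25, 0.261], [-0.016, 0.582, 0.813, 0.914], [0.0, 0.0, 0.0, 1.0]]}
{'fx': 394.578, 'fy': 394.578, 'cx': 250.625, 'cy': 192.848, 'T': [[0.923, 0.216, -0.32, 0.267], [-0.385, 0.559, -0.734, -0.666], [0.02, 0.801, 0.599, 0.655], [0.0, 0.0, 0.0, 1.0]]}
```

View pics/scene0.png

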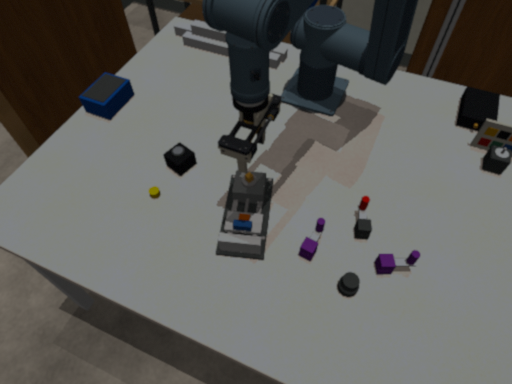

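View pics/side0.png

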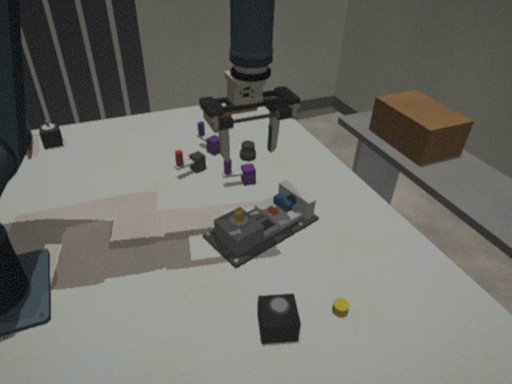

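Scene view: the dark crank hub is at about (363,228) with its red knob at (364,202), the brass shaft at (249,178), and purple look-alikes at (309,248) and (386,264). Camera is at (180,157), cap at (154,191), lens at (349,283). Side view: hub (198,162), knob (179,158), shaft (239,214).

Run:
```python
from h import *
for n,bx in [('scene',dict(shaft=(240,165,258,190),hub=(350,215,376,240),knob=(356,194,372,210),rig=(215,160,275,255),cam=(162,140,198,175),lens=(335,270,362,297))),
             ('side',dict(shaft=(228,205,250,228),hub=(186,150,208,174),knob=(172,148,186,168),rig=(205,180,320,260),lens=(238,140,258,162)))]:
    z=np.load(n+'0.npz'); im=z['im'];P=z['P']
    for k,(a,b,c,e) in bx.items():
        p=P[b:e,a:c].reshape(-1,3); q=im[b:e,a:c].reshape(-1,3).astype(int)
        ok=~np.isnan(p[:,0]); p=p[ok];q=q[ok]
        hsv=cv2.cvtColor(q.astype(np.uint8)[None],cv2.COLOR_RGB2HSV)[0].astype(int)
        if k=='shaft': m=(hsv[:,1]>100)&(hsv[:,0]>8)&(hsv[:,0]<30)&(p[:,2]>.06)
        elif k=='knob': m=(hsv[:,1]>120)&((hsv[:,0]<8)|(hsv[:,0]>172))
        elif k=='hub': m=(p[:,2]>.04)&(hsv[:,2]<110)
        elif k=='rig': m=(p[:,2]>.005)&(p[:,2]<.03)
        else: m=p[:,2]>.03
        p=p[m]
        print(n,k,len(p), *(np.round([np.median(p,0),p.min(0),p.max(0)],3).tolist() if len(p) else []))
        if k=='rig':
            r=cv2.minAreaRect((p[:,:2]*1000).astype(np.float32)); print(r)
```

```text
scene shaft 66 [0.521, -0.026, 0.09] [0.484, -0.04, 0.06] [0.532, -0.018, 0.093]
scene hub 185 [0.521, 0.308, 0.049] [0.497, 0.286, 0.04] [0.541, 0.329, 0.053]
scene knob 90 [0.468, 0.29, 0.077] [0.386, 0.281, -0.001] [0.474, 0.299, 0.086]
scene rig 1434 [0.582, 0.009, 0.01] [0.446, -0.106, 0.005] [0.738, 0.089, 0.03]
((589.916748046875, -7.2103118896484375), (271.5100402832031, 130.23355102539062), 16.980239868164062)
scene cam 532 [0.512, -0.264, 0.054] [0.463, -0.315, 0.03] [0.545, -0.231, 0.072]
scene lens 267 [0.687, 0.317, 0.049] [0.663, 0.297, 0.032] [0.705, 0.337, 0.053]
side shaft 82 [0.514, -0.034, 0.088] [0.505, -0.04, 0.07] [0.524, -0.021, 0.094]
side hub 108 [0.513, 0.3, 0.049] [0.494, 0.286, 0.04] [0.534, 0.327, 0.053]
side knob 75 [0.457, 0.281, 0.066] [0.45, 0.276, 0.042] [0.464, 0.294, 0.085]
side rig 1968 [0.578, -0.044, 0.011] [0.443, -0.099, 0.005] [0.735, 0.191, 0.03]
((563.6275634765625, 34.367095947265625), (267.0423583984375, 250.45846557617188), 23.25889778137207)
side lens 145 [0.677, 0.308, 0.048] [0.659, 0.294, 0.03] [0.699, 0.336, 0.052]
```

Run:
```python
from h import *
im,d,ci=snap('wrist','w0.png'); P=cloud(d,ci); np.savez('w0.npz',im=im,d=d,P=P)
print(np.round(ci['T'],3).tolist(),ci['fx'],ci['cx'],ci['cy'])
```

```text
[[1.0, -0.001, 0.001, 0.55], [0.001, 0.964, 0.266, 0.074], [-0.001, -0.266, 0.964, 0.385], [0.0, 0.0, 0.0, 1.0]] 286.0077534213227 258.62573087085985 194.4104833661969
```

View pics/w0.png

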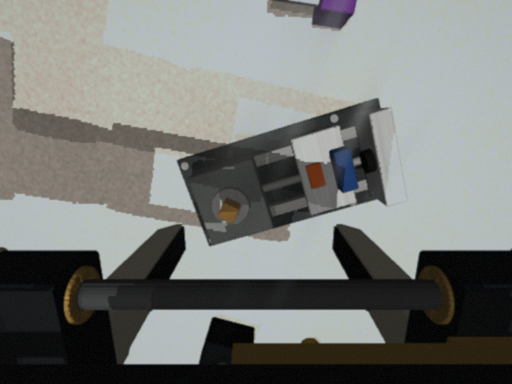

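The wrist view shows the rig clearly: brass square at (230,207) on its collar, slide to the right with the white carriage and the stop at (368,160).

```bash
cat >> h.py <<'E'
def onplane(uv,ci,z):
    uv=np.atleast_2d(uv).astype(float); T=np.array(ci['T'])
    r=np.stack([(uv[:,0]-ci['cx'])/ci['fx'],-(uv[:,1]-ci['cy'])/ci['fy'],-np.ones(len(uv))],-1)@T[:3,:3].T
    return T[:3,3]+r*((z-T[2,3])/r[:,2])[:,None]
def topface(P,ci,box,z0,z1,zt,mask=None):
    a,b,c,e=box; m=np.zeros(P.shape[:2],bool); m[b:e,a:c]=1
    m&=(P[...,2]>z0)&(P[...,2]<z1)
    if mask is not None: m&=mask
    n,l,s,_=cv2.connectedComponentsWithStats(m.astype(np.uint8)); i=1+np.argmax(s[1:,4]); m=l==i
    v,u=np.nonzero(m); p=onplane(np.c_[u,v],ci,zt)
    r=cv2.minAreaRect((p[:,:2]*1000).astype(np.float32))
    return p[:,:2].mean(0),r,len(u)
E
python3 - <<'E'
from h import *
z=np.load('w0.npz');P=z['P'];im=z['im'];ci=vision.camera_info('wrist')
print('sq',topface(P,ci,(205,185,255,235),.085,.1,.092))
print('collar',topface(P,ci,(205,185,255,235),.0655,.08,.07))
print('gearbox',topface(P,ci,(170,140,280,250),.055,.064,.06))
print(np.round(P[185:230:5,215:245:4,2],3))
m=(P[...,2]>.004)&(P[...,2]<.014)
print('base',topface(P,ci,(170,90,415,250),.005,.2,.01))
# purple things & crank from scene
s=np.load('scene0.npz');h=cv2.cvtColor(s['im'],cv2.COLOR_RGB2HSV)
m=(h[...,0]>135)&(h[...,0]<165)&(h[...,1]>100)
n,l,st,c=cv2.connectedComponentsWithStats(m.astype(np.uint8))
for i in range(1,n):
    if st[i,4]>15: print('purple',c[i],np.round(np.nanmedian(s['P'][l==i],0),3))
E
```

```text
sq (array([ 0.51733684, -0.0264985 ]), ((517.2962646484375, -26.321056365966797), (20.53119659423828, 17.7313232421875), 63.76613998413086), 290)
collar (array([ 0.51798919, -0.02424898]), ((516.6828002929688, -27.509248733520508), (42.742958068847656, 43.63994216918945), 0.058224454522132874), 765)
gearbox (array([ 0.51749804, -0.02393204]), ((517.2526245117188, -26.754928588867188), (79.6540756225586, 89.76609802246094), 16.909517288208008), 3729)
[[0.06  0.061 0.06  0.061 0.06  0.061 0.062 0.062]
 [0.061 0.061 0.069 0.071 0.071 0.07  0.067 0.061]
 [0.069 0.07  0.07  0.071 0.071 0.071 0.069 0.071]
 [0.07  0.07  0.07  0.08  0.074 0.069 0.071 0.072]
 [0.07  0.07  0.092 0.093 0.092 0.085 0.078 0.071]
 [0.071 0.07  0.092 0.093 0.094 0.094 0.07  0.071]
 [0.07  0.094 0.093 0.093 0.093 0.093 0.07  0.07 ]
 [0.061 0.071 0.07  0.092 0.093 0.07  0.071 0.061]
 [0.061 0.059 0.062 0.062 0.061 0.061 0.06  0.061]]
base (array([ 0.59896774, -0.0007534 ]), ((596.9854125976562, -10.413551330566406), (282.2744445800781, 144.32061767578125), 16.91107749938965), 20318)
purple [319.92307692 224.23076923] [0.582 0.203 0.08 ]
purple [308.01538462 248.29230769] [0.643 0.195 0.048]
purple [412.9009901  256.91089109] [0.578 0.438 0.079]
purple [384.73538462 263.37230769] [0.604 0.384 0.047]
```

Call:
play_rows --travel '[[0.5,-0.05,-0.1],[0.9,-0.1,-0.1],[0.9,-0.1,-0.1],[0.9,-0.1,-0.1],[0.9,-0.1,-0.1],[0.9,-0.1,-0.1],[0.9,-0.1,-0.1],[0.9,-0.1,-0.1],[0.9,-0.1,-0.1],[0.9,-0.1,-0.1],[0.9,-0.1,-0.1],[0.9,-0.1,-0.1]]' --delta_rot '[[0,0,0.04],[0,0,0.08],[0,0,0.12],[0,0,0.16],[0,0,0.2],[0,0,0.24],[0,0,0.28],[0,0,0.32],[0,0,0.36],[0,0,0.38],[0,0,0.38],[0,0,0.38]]' --jaw '[93,93,93,93,93,93,93,93,93,93,93,93]'

```text
time_s: 1.15
tcp_pos: [0.5198, 0.2701, 0.2483]
ee_rot: [0.0, 0.982, 0.189, -0.0]
force: [-0.4, 0.5, -0.7]
finger_gap: 0.093
gripper_force: 0.0
```

Run:
```python
from h import *
im,d,ci=snap('wrist','w1.png'); P=cloud(d,ci); np.savez('w1.npz',im=im,d=d,P=P)
hv=cv2.cvtColor(im,cv2.COLOR_RGB2HSV).astype(int)
X=P[...,0];Y=P[...,1]
near=(np.hypot(X-.517,Y-.306)<.04)
v,u=np.nonzero(near&(P[...,2]>.043)); print(u.min(),u.max(),v.min(),v.max())
print('hub',topface(P,ci,(0,0,512,384),.044,.056,.05,near&(hv[...,2]<120)))
nk=(np.hypot(X-.463,Y-.286)<.03)
print('knob',topface(P,ci,(0,0,512,384),.078,.09,.083,nk))
print(state()['tcp_pos'],state()['ee_rot'])
```

```text
0 274 151 383
hub (array([0.51737744, 0.30954331]), ((517.157470703125, 309.5028991699219), (36.253875732421875, 36.0341911315918), 18.78974151611328), 778)
knob (array([0.46070538, 0.29079996]), ((460.5238037109375, 290.7623596191406), (20.345684051513672, 22.10898208618164), 67.2485122680664), 242)
[0.51990548 0.26988891 0.2484134 ] [ 1.92466772e-05  9.81973099e-01  1.89020534e-01 -2.63397702e-04]
```

View pics/w1.png

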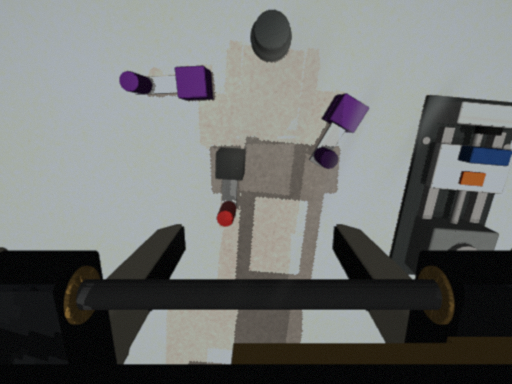

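Hub top at (230,163), red knob (227,213); purple cranks to either side leave room for the fingers. Descending onto the hub.

Call:
play_rows --travel '[[0.041,-0.126,0.05],[0.041,-0.126,0.15],[0.041,-0.126,0.28],[0.041,-0.126,0.41],[0.041,-0.126,0.54],[0.041,-0.126,0.66],[0.041,-0.126,0.74],[0.041,-0.126,0.785],[0.041,-0.126,0.785],[0.041,-0.126,0.785],[0.041,-0.126,0.785]]' --delta_rot '[[0,0,0.018],[0,0,0.018],[0,0,0.018],[0,0,0.018],[0,0,0.018],[0,0,0.018],[0,0,0.018],[0,0,0.018],[0,0,0.018],[0,0,0.018],[0,0,0.018]]' --jaw '[93,93,93,93,93,93,93,93,93,30,30]' --grip_force 40

```text
time_s: 2.12
tcp_pos: [0.5186, 0.3098, 0.0143]
ee_rot: [-0.0, 0.987, 0.16, 0.001]
force: [0.1, 0.4, 0.3]
finger_gap: 0.084
gripper_force: 0.0
```

Call:
play_rows --travel '[[0,0,0],[0,0,0],[0,0,0],[0,0,0],[0,0,0],[0,0,0]]' --delta_rot '[[0,0,0],[0,0,0],[0,0,0],[0,0,0],[0,0,0],[0,0,0]]' --jaw '[30,30,30,30,30,30]'

```text
time_s: 2.62
tcp_pos: [0.5176, 0.3098, 0.0134]
ee_rot: [-0.0, 0.987, 0.16, 0.0]
force: [-0.3, -0.7, 0.3]
finger_gap: 0.0442
gripper_force: 0.0
```

Call:
play_rows --travel '[[0,0,0],[0,0,0],[0,0,0],[0,0,-0.1],[0,0,-0.2],[0,0,-0.3],[0,0,-0.4],[0,0,-0.48],[0,0,-0.48],[0,0,-0.48]]' --delta_rot '[[0,0,0],[0,0,0],[0,0,0],[0,0,0],[0,0,0],[0,0,0],[0,0,0],[0,0,0],[0,0,0],[0,0,0]]' --jaw '[25,25,25,25,25,25,25,25,25,25]'

```text
time_s: 3.45
tcp_pos: [0.5181, 0.3099, 0.1579]
ee_rot: [-0.0, 0.987, 0.16, 0.001]
force: [0.1, 0.0, -2.4]
finger_gap: 0.0361
gripper_force: 40.0
```

Run:
```python
from h import *
s=state();print(s['tcp_pos'],s['ee_rot'],s['qpos'],s['force'],s['finger_gap'])
a=np.deg2rad(18.4);x=np.array([np.cos(a),np.sin(a)]);y=np.array([x[1],-x[0]])
d=np.array([.5173,-.0265])-s['tcp_pos'][:2];print(d@x/.3,d@y/.3)
```

```text
[0.51806054 0.30990744 0.15788983] [-2.15552691e-04  9.87186327e-01  1.59567238e-01  1.18600826e-03] [ 3.54534239e-01  3.96861167e-01  1.49056989e+00 -3.68088681e-05
  1.25175097e+00  1.60483732e+00] [ 0.06879241  0.04240848 -2.44618639] 0.03609000713783321
-0.35636113384015633 1.0632296206362242
```

Call:
play_rows --travel '[[-0.05,0.07,0],[-0.12,0.18,0],[-0.19,0.28,0],[-0.26,0.38,0],[-0.33,0.48,0],[-0.4,0.58,0],[-0.47,0.69,0],[-0.53,0.79,0],[-0.575,0.852,0],[-0.575,0.852,0],[-0.575,0.852,0],[-0.575,0.852,0]]' --delta_rot '[[0,0,0.03],[0,0,0.06],[0,0,0.09],[0,0,0.12],[0,0,0.15],[0,0,0.18],[0,0,0.21],[0,0,0.235],[0,0,0.248],[0,0,0.248],[0,0,0.248],[0,0,0.248]]' --jaw '[25,25,25,25,25,25,25,25,25,25,25,25]'

```text
time_s: 4.45
tcp_pos: [0.4335, 0.0133, 0.1558]
ee_rot: [-0.0, 0.974, -0.227, -0.001]
force: [0.5, -0.1, -2.2]
finger_gap: 0.0356
gripper_force: 40.0
```

Run:
```python
from h import *
s=state();print(s['tcp_pos'],s['ee_rot'])
im,d,ci=snap('wrist','w2.png'); P=cloud(d,ci); np.savez('w2.npz',im=im,d=d,P=P)
near=np.hypot(P[...,0]-.5173,P[...,1]+.0265)<.03
print(near.sum())
try:
    for z0,z1,zt in((.086,.098,.092),(.065,.0765,.07)):
        c,r,n=topface(P,ci,(0,0,512,384),z0,z1,zt,near); print(c,r,n)
    near2=np.hypot(P[...,0]-.5173,P[...,1]+.0265)<.08
    print(topface(P,ci,(0,0,512,384),.055,.0645,.06,near2))
except Exception as e: print(e)
```

```text
[0.43348887 0.01327809 0.15578209] [-2.64764427e-04  9.73801657e-01 -2.27394544e-01 -1.40878640e-03]
3987
[ 0.51675319 -0.02750012] ((516.5543212890625, -27.471141815185547), (17.631000518798828, 17.890811920166016), 63.760860443115234) 613
[ 0.51689784 -0.02736099] ((516.7984619140625, -27.43511199951172), (42.97292709350586, 42.88672637939453), 27.52222442626953) 1628
(array([ 0.51849807, -0.02847267]), ((516.7531127929688, -27.30007553100586), (79.27910614013672, 89.21971130371094), 16.929954528808594), 7705)
```

View pics/w2.png

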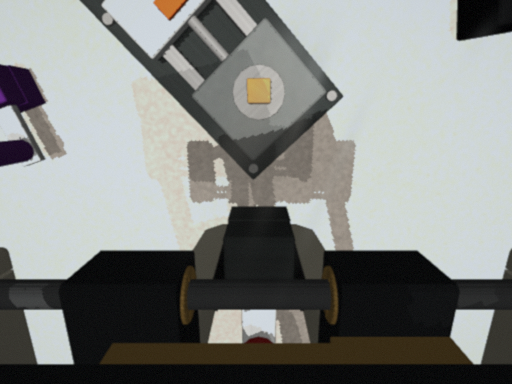

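The square shows at (258,91), aligned with the tool; the held hub's front is at (258,210-280). Checking the hub's offset in the tool frame.

Run:
```python
from h import *
z=np.load('w2.npz');P=z['P'];s=state();t=s['tcp_pos'];print(t)
a=2*np.arctan2(-.22739,.97380);x=np.array([np.cos(a),np.sin(a)]);y=np.array([x[1],-x[0]])
D=P-t; X=D[...,:2]@x;Y=D[...,:2]@y;Z=D[...,2]
for r in range(200,300,8): print(r,[tuple(int(round(1000*q)) for q in (X[r,c],Y[r,c],Z[r,c])) if X[r,c]==X[r,c] else None for c in (228,240,258,276,288)])
d=np.array([.5166,-.0275])-t[:2];print(d@x/.3,d@y/.3,np.degrees(a))
```

```text
[0.43375896 0.01361398 0.15605998]
200 [(-22, -36, -155), (-22, -22, -155), (-22, 0, -155), (-22, 21, -155), (-22, 35, -155)]
208 [(-32, -36, -156), (18, -12, -7), (17, 0, -8), (17, 12, -9), (-31, 35, -155)]
216 [(-42, -36, -156), (17, -11, 7), (17, 0, 7), (17, 11, 7), (17, 18, 6)]
224 [(17, -17, 18), (17, -10, 19), None, (17, 10, 20), (17, 16, 20)]
232 [(17, -15, 31), (17, -9, 31), (17, 0, 31), (17, 9, 31), (17, 15, 30)]
240 [(15, -15, 36), (16, -9, 37), (16, 0, 37), (16, 9, 38), (15, 15, 37)]
248 [(12, -15, 38), (11, -9, 37), (12, 0, 38), (11, 9, 37), (11, 15, 37)]
256 [(7, -15, 37), (7, -9, 37), (7, 0, 37), (7, 9, 37), (7, 15, 37)]
264 [(2, -15, 36), (3, -9, 37), (2, 0, 37), (2, 9, 37), (2, 15, 37)]
272 [(-2, -15, 38), (-2, -9, 37), (-2, 0, 38), (-2, 9, 37), (-2, 15, 38)]
280 [(31, -8, 97), (32, -5, 98), (32, 0, 98), (32, 5, 98), (32, 8, 97)]
288 [(32, -8, 101), (31, -4, 101), (31, 0, 101), (31, 5, 100), (31, 8, 101)]
296 [(30, -8, 102), (30, -4, 103), (29, 0, 102), (29, 5, 102), (30, 8, 102)]
0.3082741910770722 0.0005820242726536035 -26.287015659597714
```

Call:
play_rows --travel '[[0.1,0,0],[0.2,0.001,0],[0.27,0.001,0],[0.311,0.001,0],[0.311,0.001,0.05],[0.311,0.001,0.1],[0.311,0.001,0.14],[0.311,0.001,0.14],[0.311,0.001,0.14]]' --delta_rot '[[0,0,0],[0,0,0],[0,0,0],[0,0,0],[0,0,0],[0,0,0],[0,0,0],[0,0,0],[0,0,0]]' --jaw '[25,25,25,25,25,25,25,25,25]'

```text
time_s: 5.25
tcp_pos: [0.5173, -0.0274, 0.1142]
ee_rot: [-0.0, 0.974, -0.226, -0.001]
force: [0.2, -0.3, -2.1]
finger_gap: 0.0354
gripper_force: 40.0
```

Call:
play_rows --travel '[[0,0,0.01],[0,0,0.02],[0,0,0.03],[0,0,0.04],[0,0,0.04]]' --delta_rot '[[0,0,0],[0,0,0],[0,0,0],[0,0,0],[0,0,0]]' --jaw '[25,25,25,25,25]'

```text
time_s: 5.67
tcp_pos: [0.5175, -0.0287, 0.1028]
ee_rot: [-0.0, 0.974, -0.227, -0.0]
force: [0.7, -0.1, -2.6]
finger_gap: 0.0361
gripper_force: 40.0
```

Call:
play_rows --travel '[[0,0,0.01],[0,0,0.02],[0,0,0.03],[0,0,0.04],[0,0,0.04]]' --delta_rot '[[0,0,0],[0,0,0],[0,0,0],[0,0,0],[0,0,0]]' --jaw '[25,25,25,25,25]'

```text
time_s: 6.08
tcp_pos: [0.5174, -0.0287, 0.0904]
ee_rot: [-0.0, 0.974, -0.227, -0.001]
force: [1.0, 0.3, -3.0]
finger_gap: 0.0358
gripper_force: 40.0
```

Call:
play_rows --travel '[[0,0,0.01],[0,0,0.018],[0,0,0.026],[0,0,0.032],[0,0,0.032]]' --delta_rot '[[0,0,0],[0,0,0],[0,0,0],[0,0,0],[0,0,0]]' --jaw '[25,25,25,25,25]'

```text
time_s: 6.5
tcp_pos: [0.518, -0.0289, 0.0832]
ee_rot: [0.0, 0.974, -0.227, 0.0]
force: [-4.1, 1.3, 12.6]
finger_gap: 0.0358
gripper_force: 40.0
```

Call:
play_rows --travel '[[0,0,0],[0,0,0],[0,0,0],[0,0,0],[0,0,0],[0,0,-0.08],[0,0,-0.18],[0,0,-0.26],[0,0,-0.3],[0,0,-0.3],[0,0,-0.3]]' --delta_rot '[[0,0,0],[0,0,0],[0,0,0],[0,0,0],[0,0,0],[0,0,0],[0,0,0],[0,0,0],[0,0,0],[0,0,0],[0,0,0]]' --jaw '[70,70,70,70,70,70,70,70,70,70,70]'

```text
time_s: 7.42
tcp_pos: [0.5181, -0.0289, 0.1717]
ee_rot: [0.0, 0.974, -0.227, 0.001]
force: [0.6, 1.0, -0.5]
finger_gap: 0.0698
gripper_force: 0.0
```

Run:
```python
from h import *
s=state();t=s['tcp_pos'];print(t,s['ee_rot'],s['force'])
im,d,ci=snap('wrist','w3.png'); P=cloud(d,ci)
near=np.hypot(P[...,0]-.5173,P[...,1]+.0275)<.03
c,r,n=topface(P,ci,(0,0,512,384),.11,.135,.12,near); print('hub',c,r,n)
m=near&(P[...,2]>.11)&(P[...,2]<.135);print('z',np.median(P[m][:,2]))
hv=cv2.cvtColor(im,cv2.COLOR_RGB2HSV).astype(int)
m=(hv[...,1]>120)&((hv[...,0]<8)|(hv[...,0]>172))&(P[...,2]>.1)
print('red',m.sum(),np.nanmedian(P[m],0))
w=(P[...,2]>.03); 
q=P[(P[...,0]>.56)&w]; print(np.nanmax(q,0))
s=vision.camera_info('scene')
im,d,ci=snap('scene'); P=cloud(d,ci); hv=cv2.cvtColor(im,cv2.COLOR_RGB2HSV).astype(int)
m=(hv[...,1]>120)&((hv[...,0]<8)|(hv[...,0]>172))&(P[...,2]>.12)&(np.hypot(P[...,0]-.463,P[...,1])<.05)
print('red scene',m.sum(),np.nanmean(P[m],0))
```

```text
[ 0.51809423 -0.02885673  0.17170979] [ 8.58544406e-06  9.73822003e-01 -2.27311147e-01  5.91209647e-04] [ 0.61275464  0.96610425 -0.49226225]
hub [ 0.51904763 -0.02915794] ((518.95849609375, -29.150634765625), (35.74863052368164, 37.288448333740234), 63.78131866455078) 1954
z 0.12052332127467583
red 428 [ 0.47289205 -0.00618974  0.12887287]
[0.71691508 0.21399913 0.29487837]
red scene 21 [0.47061321 0.00382549 0.12834641]
```

Call:
play_rows --travel '[[-0.1,0,0],[-0.2,0,0],[-0.205,0,0],[-0.205,0,0.06],[-0.205,0,0.13],[-0.205,0,0.18],[-0.205,0,0.192],[-0.205,0,0.192],[-0.205,0,0.192],[-0.205,0,0.192],[-0.205,0,0.192],[-0.205,0,0.192]]' --delta_rot '[[0,0,0],[0,0,0],[0,0,0],[0,0,0],[0,0,0],[0,0,0],[0,0,0],[0,0,0],[0,0,0],[0,0,0],[0,0,0],[0,0,0]]' --jaw '[70,70,70,70,70,70,70,70,15,15,15,15]' --grip_force 30

```text
time_s: 8.52
tcp_pos: [0.4633, -0.0017, 0.1147]
ee_rot: [0.0, 0.974, -0.227, 0.001]
force: [0.3, -0.1, 0.1]
finger_gap: 0.0479
gripper_force: 0.0
```

Call:
play_rows --travel '[[0,0,0],[0,0,0],[0,0,0],[0,0,0],[0,0,0]]' --delta_rot '[[0,0,0],[0,0,0],[0,0,0],[0,0,0],[0,0,0]]' --jaw '[15,15,15,15,15]'

```text
time_s: 8.93
tcp_pos: [0.4627, -0.0016, 0.1141]
ee_rot: [0.0, 0.974, -0.227, 0.0]
force: [-1.1, -0.4, 0.5]
finger_gap: 0.0217
gripper_force: 30.0
```

Run:
```python
from h import *
s=state();print(s['tcp_pos'],s['ee_rot'],s['force'],s['finger_gap'],s['gripper_force'])
for st in(15,):
    for k in range(1,13):
        t=np.deg2rad(180-st*k) # tool frame: knob at angle 180 seen in (x, world-left of x = -y)
        x=.06*np.cos(t)+.06; l=.06*np.sin(t); print(k,round(x/.3,3),round(-l/.3,3))
```

```text
[ 0.46271172 -0.00158603  0.11405802] [ 9.20554178e-06  9.73821122e-01 -2.27315683e-01  4.78954851e-05] [-1.07162768 -0.37154695  0.53072661] 0.021674880622203022 30.000166296958923
1 0.007 -0.052
2 0.027 -0.1
3 0.059 -0.141
4 0.1 -0.173
5 0.148 -0.193
6 0.2 -0.2
7 0.252 -0.193
8 0.3 -0.173
9 0.341 -0.141
10 0.373 -0.1
11 0.393 -0.052
12 0.4 -0.0
```

Call:
play_rows --travel '[[0.002,-0.026,0],[0.007,-0.052,0],[0.015,-0.077,0],[0.027,-0.1,0],[0.059,-0.141,0],[0.1,-0.173,0],[0.148,-0.193,0],[0.2,-0.2,0]]' --delta_rot '[[0,0,0],[0,0,0],[0,0,0],[0,0,0],[0,0,0],[0,0,0],[0,0,0],[0,0,0]]' --jaw '[15,15,15,15,15,15,15,15]'

```text
time_s: 9.6
tcp_pos: [0.5436, 0.0267, 0.1138]
ee_rot: [0.0, 0.974, -0.226, -0.001]
force: [-6.2, -3.9, 2.4]
finger_gap: 0.0214
gripper_force: 30.0
```

Run:
```python
from h import *
s=state();f=s['force'];a=np.deg2rad(-26.3);x=np.array([np.cos(a),np.sin(a)]);y=np.array([x[1],-x[0]])
print(s['tcp_pos'],s['ee_rot'],f,f[:2]@x,f[:2]@y, s['finger_gap'], (s['tcp_pos'][:2]-[.517,-.028])@np.c_[x,y])
```

```text
[0.54364281 0.02666216 0.11375519] [ 3.90152046e-04  9.74039939e-01 -2.26375198e-01 -5.61186184e-04] [-6.22706671 -3.86285272  2.38524519] -3.8709620502359887 6.222028906735917 0.02140201782400519 [-0.00033431 -0.06080854]
```

Call:
play_rows --travel '[[0.052,0.009,0],[0.1,0.03,0],[0.141,0.062,0],[0.173,0.103,0],[0.193,0.151,0],[0.2,0.203,0],[0.193,0.255,0],[0.173,0.303,0],[0.141,0.344,0],[0.1,0.376,0],[0.052,0.396,0],[0,0.403,0]]' --delta_rot '[[0,0,0],[0,0,0],[0,0,0],[0,0,0],[0,0,0],[0,0,0],[0,0,0],[0,0,0],[0,0,0],[0,0,0],[0,0,0],[0,0,0]]' --jaw '[15,15,15,15,15,15,15,15,15,15,15,15]'

```text
time_s: 10.6
tcp_pos: [0.4914, -0.0826, 0.114]
ee_rot: [-0.001, 0.974, -0.228, 0.002]
force: [5.8, 7.2, -4.3]
finger_gap: 0.0217
gripper_force: 30.0
```

```bash
cat > fs.py <<'E'
from h import *
s=state();f=s['force'];a=np.deg2rad(-26.3);x=np.array([np.cos(a),np.sin(a)]);y=np.array([x[1],-x[0]])
r=(s['tcp_pos'][:2]-[.517,-.028])@np.c_[x,y]
print(s['time_s'],s['tcp_pos'],'F tool',f[:2]@x,f[:2]@y,f[2],'r',r,np.hypot(*r),np.degrees(np.arctan2(-r[1],r[0])))
u=r/np.hypot(*r); F=np.array([f[:2]@x,f[:2]@y]); print('radial',F@u,'tang cw drag',-(F@np.array([-u[1],u[0]])))
E
python3 fs.py
```

```text
10.6 [ 0.49136349 -0.08262789  0.11395315] F tool 2.059169167017437 -9.033512861926791 -4.30196184884392 r [0.00122126 0.06033196] 0.06034432095937456 -88.84035686627594
radial -8.989988780264456 tang cw drag 2.2415695429121225
```

Call:
play_rows --travel '[[-0.051,-0.012,0],[-0.0985,-0.031,0],[-0.139,-0.063,0],[-0.171,-0.1035,0],[-0.19,-0.151,0],[-0.197,-0.202,0],[-0.19,-0.253,0],[-0.171,-0.3005,0],[-0.139,-0.341,0],[-0.0985,-0.373,0],[-0.051,-0.392,0],[0,-0.399,0]]' --delta_rot '[[0,0,0],[0,0,0],[0,0,0],[0,0,0],[0,0,0],[0,0,0],[0,0,0],[0,0,0],[0,0,0],[0,0,0],[0,0,0],[0,0,0]]' --jaw '[15,15,15,15,15,15,15,15,15,15,15,15]'

```text
time_s: 11.6
tcp_pos: [0.5436, 0.0262, 0.114]
ee_rot: [-0.001, 0.974, -0.227, 0.0]
force: [-3.3, -0.4, 1.4]
finger_gap: 0.0213
gripper_force: 30.0
```

```bash
python3 fs.py
cat > gap.py <<'E'
from h import *
def gap(P,im,tag):
    a=np.deg2rad(16.92);R=np.array([[np.cos(a),np.sin(a)],[-np.sin(a),np.cos(a)]])
    L=(P[...,:2]-[.5168,-.0275])@R.T
    for y0 in (-.035,-.02,0,.02,.035):
        m=(abs(L[...,1]-y0)<.004)&(P[...,2]>.0)&(L[...,0]>.05)&(L[...,0]<.24)
        q=np.round(1000*np.c_[L[m][:,0],P[m][:,2]]).astype(int); b={}
        for X,Z in q: b.setdefault(X//3*3,[]).append(Z)
        print(tag,y0,' '.join(f'{k}:{max(b[k])}' for k in sorted(b)))
E
python3 - <<'E'
from gap import *
z=np.load('w0.npz');gap(z['P'],z['im'],'w0')
im,d,ci=snap('scene','s4.png');np.savez('s4.npz',P=cloud(d,ci));gap(cloud(d,ci),im,'now')
s=np.load('scene0.npz');gap(s['P'],s['im'],'s0')
E
```

```text
11.6 [0.54358311 0.02620839 0.11403698] F tool -2.808812264849037 1.8158105558299562 1.363509460246165 r [-0.00018678 -0.0603753 ] 0.0603755872526726 90.17725143541819
radial -1.8071124795627933 tang cw drag 2.8144162449855004
w0 -0.035 48:26 51:25 54:26 57:26 60:25 63:27 66:26 69:26 72:26 75:25 78:26 81:26 84:26 87:39 90:40 93:41 96:40 99:40 102:39 105:40 108:40 111:40 114:41 117:40 120:40 123:40 126:40 129:40 132:40 135:40 138:40 141:40 144:41 147:39 153:25 156:27 159:26 162:26 165:26 168:25 171:11 174:67 177:68 180:67 183:67 186:67 189:67 192:67 195:67 198:66 225:2 228:2 231:2 234:2 237:2 240:2
w0 -0.02 48:11 51:11 54:12 57:12 60:12 63:12 66:12 69:11 72:12 75:12 78:13 81:12 84:12 87:38 90:41 93:40 96:40 99:40 102:40 105:40 108:40 111:40 114:40 117:40 120:40 123:40 126:41 129:64 132:64 135:64 138:64 141:65 144:64 147:64 162:12 165:12 168:12 171:13 174:67 177:67 180:67 183:69 186:67 189:68 192:67 195:68 198:66 225:2 228:2 231:1 234:1 237:2 240:1
w0 0 48:36 51:37 54:37 57:37 60:37 63:37 66:36 69:36 72:37 75:37 78:37 81:291 84:306 87:306 90:40 93:40 96:45 99:46 102:45 105:46 108:47 11
[... 4105 characters left out ...]
6 90:600 93:592 96:343 99:346 102:344 105:344 108:345 111:346 114:345 117:346 120:344 123:345 126:345 129:345 132:346 135:345 138:346 141:63 144:64 147:62 150:63 174:62 177:66 180:64 183:67 186:67 189:66 192:64 195:66 198:64 201:59 204:10 207:12 210:11 213:1 216:1 219:1 222:2 225:1 228:2 231:0 234:0 237:1
s0 0.035 48:25 51:370 54:371 57:370 60:401 63:410 66:514 69:531 72:620 75:622 78:621 81:618 84:617 87:617 90:616 93:614 96:612 99:608 102:603 105:594 108:322 111:38 114:37 117:38 120:40 123:38 126:39 129:38 132:36 135:36 138:40 141:38 144:38 147:37 150:34 153:25 177:65 180:66 183:64 186:67 189:64 192:66 195:64 198:65 201:64 204:11 207:12 210:6 216:1 219:2 222:2 225:2 228:1 231:0 234:0 237:2
```

Call:
play_rows --travel '[[0.051,0.007,0],[0.0985,0.026,0],[0.139,0.058,0],[0.171,0.0985,0],[0.19,0.146,0],[0.197,0.197,0],[0.19,0.248,0],[0.171,0.2955,0],[0.139,0.336,0],[0.0985,0.368,0],[0.051,0.387,0],[0,0.394,0]]' --delta_rot '[[0,0,0],[0,0,0],[0,0,0],[0,0,0],[0,0,0],[0,0,0],[0,0,0],[0,0,0],[0,0,0],[0,0,0],[0,0,0],[0,0,0]]' --jaw '[15,15,15,15,15,15,15,15,15,15,15,15]'

```text
time_s: 12.65
tcp_pos: [0.4904, -0.0822, 0.114]
ee_rot: [-0.001, 0.974, -0.228, 0.002]
force: [6.1, 7.2, -4.0]
finger_gap: 0.0218
gripper_force: 30.0
```

```bash
python3 fs.py
```

```text
12.65 [ 0.49042584 -0.08216203  0.11395246] F tool 2.2241883077720153 -9.181352789747741 -4.045085189747409 r [0.00017426 0.06032977] 0.060330023775572415 -89.83450507201935
radial -9.174890083207293 tang cw drag 2.2506987002490733
```

Call:
play_rows --travel '[[-0.051,-0.013,0],[-0.0985,-0.032,0],[-0.139,-0.063,0],[-0.17,-0.103,0],[-0.189,-0.15,0],[-0.196,-0.2,0],[-0.189,-0.249,0],[-0.17,-0.296,0],[-0.139,-0.336,0],[-0.0985,-0.368,0],[-0.051,-0.387,0],[0,-0.393,0]]' --delta_rot '[[0,0,0],[0,0,0],[0,0,0],[0,0,0],[0,0,0],[0,0,0],[0,0,0],[0,0,0],[0,0,0],[0,0,0],[0,0,0],[0,0,0]]' --jaw '[15,15,15,15,15,15,15,15,15,15,15,15]'

```text
time_s: 13.65
tcp_pos: [0.5426, 0.0263, 0.1143]
ee_rot: [-0.001, 0.974, -0.227, -0.0]
force: [-1.0, 4.0, 3.1]
finger_gap: 0.0215
gripper_force: 30.0
```

```bash
python3 fs.py; python3 - <<'E' | grep -E '(-0.035|0.035|-0.02|0 )' | sed 's/48:.*9[0-5]:[0-9]* 96/96/' | cut -c1-330
from gap import *
im,d,ci=snap('scene','s5.png');P=cloud(d,ci);gap(P,im,'now')
im,d,ci=snap('wrist','w5.png');P=cloud(d,ci);gap(P,im,'wri')
near=np.hypot(P[...,0]-.517,P[...,1]+.028)<.03
m=near&(P[...,2]>.105)&(P[...,2]<.135);print('hub z now 0 ',m.sum(),np.median(P[m][:,2]) if m.any() else '')
E
```

```text
13.65 [0.54256029 0.02631876 0.11427058] F tool -2.7267222872552046 -3.1649916562379596 3.088246548691814 r [-0.00115262 -0.06002106] 0.0600321224182552 91.10015252382786
radial 3.2167615762479516 tang cw drag 2.6654514772257536
now -0.035 96:27 105:39 108:40 111:37 114:37 117:36 120:39 123:38 126:41 129:39 132:38 135:37 138:40 141:38 144:38 147:40 150:39 153:39 156:39 159:38 174:62 177:66 180:65 183:67 186:69 189:67 192:66 195:65 198:65 201:57 204:12 207:9 210:11 216:1 222:2 225:2 234:1 237:1
now -0.02 48:512 51:510 54:510 57:504 60:498 63:488 66:9 69:12 72:11 75:10 78:9 81:12 84:12 102:37 108:42 111:37 114:38 117:39 120:38 123:37 126:42 129:42 141:59 144:61 147:62 150:63 153:63 156:62 159:62 162:63 165:53 174:64 177:66 180:68 183:65 186:65 189:67 192:67 195:65 198:67 201:67 204:12 207:12 210:10 213:5 216:0 219:1 222
now 0 96:34 99:35 105:39 111:44 114:46 117:46 120:46 123:44 129:45 144:62 147:61 150:62 153:62 156:66 159:62 162:62 165:58 168:60 171:59 177:65 180:64 183:66 186:67 189:65 192:65 195:66 198:67 201:65 204:11 207:10 210:10 216:0 219:2 222:3 225:1 228:1 234:1
now 0.02 48:5
[... 1218 characters left out ...]
9:64 162:62 165:61 168:61 171:61 174:68 177:68 180:67 183:67 186:67 189:67 192:68 195:67 198:67 228:2 231:2 234:3 237:3 240:2
wri 0.02 96:12 99:12 102:40 105:39 108:40 111:40 114:41 117:40 120:41 123:40 126:40 129:40 132:40 135:41 138:40 141:64 144:65 147:64 150:64 153:65 156:64 159:64 162:62 174:67 177:67 180:67 183:67 186:67 189:67 192:67 195:67 198:67 228:2 231:3 234:3 237:2 240:1
wri 0.035 96:25 99:27 102:40 105:40 108:40 111:40 114:40 117:41 120:40 123:40 126:40 129:40 132:40 135:40 138:40 141:40 144:40 147:40 150:40 153:40 156:40 159:40 162:38 165:27 168:26 174:66 177:67 180:68 183:67 186:67 189:67 192:67 195:67 198:66 228:2 231:2 234:3 237:2 240:2
hub z now 0  2927 0.12011187316982236
```

Run:
```python
import numpy as np
f=lambda t:np.array([.196*np.cos(np.radians(t)),-.194*np.sin(np.radians(t))])
for t in range(90,-290,-20): print(t,[np.round(f(t-k)-f(t),3).tolist() for k in(10,20)],'cw dir world',np.round([np.sin(np.radians(t-20))*.8965-np.cos(np.radians(t-20))*-.443*-1*-1,0],2)[0])
```

```text
90 [[0.034, 0.003], [0.067, 0.012]] cw dir world 0.99
70 [[0.031, 0.014], [0.059, 0.034]] cw dir world 0.97
50 [[0.024, 0.024], [0.044, 0.052]] cw dir world 0.83
30 [[0.014, 0.031], [0.023, 0.063]] cw dir world 0.59
10 [[0.003, 0.034], [0.0, 0.067]] cw dir world 0.28
-10 [[-0.009, 0.033], [-0.023, 0.063]] cw dir world -0.06
-30 [[-0.02, 0.028], [-0.044, 0.052]] cw dir world -0.4
-50 [[-0.028, 0.019], [-0.059, 0.034]] cw dir world -0.69
-70 [[-0.033, 0.009], [-0.067, 0.012]] cw dir world -0.9
-90 [[-0.034, -0.003], [-0.067, -0.012]] cw dir world -0.99
-110 [[-0.031, -0.014], [-0.059, -0.034]] cw dir world -0.97
-130 [[-0.024, -0.024], [-0.044, -0.052]] cw dir world -0.83
-150 [[-0.014, -0.031], [-0.023, -0.063]] cw dir world -0.59
-170 [[-0.003, -0.034], [0.0, -0.067]] cw dir world -0.28
-190 [[0.009, -0.033], [0.023, -0.063]] cw dir world 0.06
-210 [[0.02, -0.028], [0.044, -0.052]] cw dir world 0.4
-230 [[0.028, -0.019], [0.059, -0.034]] cw dir world 0.69
-250 [[0.033, -0.009], [0.067, -0.012]] cw dir world 0.9
-270 [[0.034, 0.003], [0.067, 0.012]] cw dir world 0.99
```

Call:
play_rows --travel '[[0.034,0.003,0],[0.067,0.012,0],[0.067,0.012,0]]' --delta_rot '[[0,0,0],[0,0,0],[0,0,0]]' --jaw '[15,15,15]'

```text
time_s: 14.0
tcp_pos: [0.5612, 0.0116, 0.1144]
ee_rot: [-0.001, 0.974, -0.228, 0.002]
force: [4.0, 5.4, 2.6]
finger_gap: 0.0216
gripper_force: 30.0
```

```bash
python3 fs.py
```

```text
14.0 [0.56119941 0.01162941 0.11444579] F tool 1.2352597234174676 -6.599772684779108 2.5705462560139853 r [ 0.02206552 -0.05511071] 0.05936394300507282 68.1795603053761
radial 6.586065512356575 tang cw drag 1.3063717472454623
```

Call:
play_rows --travel '[[0.032,0.012,0],[0.061,0.031,0],[0.061,0.031,0]]' --delta_rot '[[0,0,0],[0,0,0],[0,0,0]]' --jaw '[15,15,15]'

```text
time_s: 14.25
tcp_pos: [0.5721, -0.006, 0.1141]
ee_rot: [0.0, 0.974, -0.228, 0.001]
force: [1.7, 2.0, 2.7]
finger_gap: 0.0212
gripper_force: 30.0
```

```bash
python3 fs.py
```

```text
14.25 [ 0.57209281 -0.00604046  0.11406598] F tool 0.631090956435205 -2.5448414829827977 2.65287369089023 r [ 0.03966032 -0.04409647] 0.05930800387034451 48.031822054018804
radial 2.3141529711350852 tang cw drag 1.2325542564086354
```

Call:
play_rows --travel '[[0.024,0.024,0],[0.045,0.052,0],[0.045,0.052,0]]' --delta_rot '[[0,0,0],[0,0,0],[0,0,0]]' --jaw '[15,15,15]'

```text
time_s: 14.5
tcp_pos: [0.5762, -0.0262, 0.1139]
ee_rot: [0.001, 0.974, -0.228, -0.0]
force: [1.2, 0.7, 3.0]
finger_gap: 0.0212
gripper_force: 30.0
```

```bash
python3 fs.py
```

```text
14.5 [ 0.57623178 -0.02624234  0.11389907] F tool 0.8045844358324624 -1.1432449407113947 2.976954754770255 r [ 0.05232172 -0.02781961] 0.05925785609300734 27.99971049304649
radial 1.2471236879528325 tang cw drag 0.6317021575022271
```

Call:
play_rows --travel '[[0.014,0.031,0],[0.023,0.063,0],[0.023,0.063,0]]' --delta_rot '[[0,0,0],[0,0,0],[0,0,0]]' --jaw '[15,15,15]'

```text
time_s: 14.75
tcp_pos: [0.5734, -0.0461, 0.1139]
ee_rot: [0.0, 0.974, -0.228, -0.0]
force: [0.3, 0.4, 2.1]
finger_gap: 0.0215
gripper_force: 30.0
```

```bash
python3 fs.py
```

```text
14.75 [ 0.5733776  -0.04606705  0.11385097] F tool 0.0386235363328471 -0.4932033115731882 2.125890428442479 r [ 0.05854674 -0.00878242] 0.0592017868808729 8.531159546608748
radial 0.11136153588435846 tang cw drag 0.48201648564244237
```

Call:
play_rows --travel '[[0.003,0.034,0],[0.0,0.067,0],[0.0,0.067,0]]' --delta_rot '[[0,0,0],[0,0,0],[0,0,0]]' --jaw '[15,15,15]'

```text
time_s: 15.0
tcp_pos: [0.5641, -0.0638, 0.1139]
ee_rot: [0.0, 0.974, -0.228, -0.0]
force: [0.3, 0.9, 1.7]
finger_gap: 0.022
gripper_force: 30.0
```

```bash
python3 fs.py
python3 - <<'E'
from gap import *
im,d,ci=snap('wrist','w6.png');P=cloud(d,ci);gap(P,im,'wri')
near=np.hypot(P[...,0]-.517,P[...,1]+.028)<.03
m=near&(P[...,2]>.105)&(P[...,2]<.135);print('hub z now 0 ',m.sum(),np.median(P[m][:,2]) if m.any() else '')
E
python3 fs.py
```

```text
15.0 [ 0.56410813 -0.06375085  0.11389653] F tool -0.12807291710222796 -0.9626332800485247 1.7238742291233833 r [0.05807197 0.0111779 ] 0.059137964377619735 -10.895240632057615
radial -0.3077153739003685 tang cw drag 0.9210736955409224
wri -0.035 48:26 51:25 54:27 57:151 60:147 63:25 66:26 69:26 72:235 75:237 78:237 81:237 84:237 87:218 90:218 93:218 96:26 99:26 102:39 105:40 108:40 111:40 114:40 117:40 120:40 123:40 126:41 129:40 132:41 135:40 138:40 141:40 144:41 147:40 150:40 153:40 156:40 159:40 162:40 168:27 174:67 177:67 180:67 183:67 186:67 189:67 192:67 195:67 198:66 231:3 234:2 237:3 240:2
wri -0.02 48:12 51:13 54:12 57:12 60:12 63:12 66:12 69:12 72:12 75:12 78:12 81:12 84:12 87:231 90:215 93:217 96:218 99:218 102:217 105:214 108:41 111:202 114:201 117:40 120:40 123:41 126:40 129:40 132:40 135:40 138:40 141:40 144:64 147:64 150:64 153:64 156:64 159:65 162:64 171:11 174:67 177:67 180:67 183:68 186:67 189:68 192:68 195:67 198:67 231:2 234:2 237:2 240:3
wri 0 48:36 51:37 54:37 57:36 60:37 63:37 66:37 69:37 72:37 75:37 78:36 81:37 84:37 87:37 90:211 93:210 96:209 99:208 102:38 1
[... 522 characters left out ...]
68 180:67 183:67 186:67 189:68 192:68 195:68 198:66 231:2 234:2 237:2 240:2
wri 0.035 48:26 51:25 54:26 57:26 60:26 63:26 66:26 69:26 72:27 75:26 78:26 81:25 84:26 87:27 90:26 93:26 96:26 99:26 102:38 105:40 108:41 111:40 114:40 117:40 120:40 123:40 126:40 129:41 132:40 135:40 138:40 141:40 144:40 147:40 150:40 153:41 156:40 159:40 162:39 174:67 177:67 180:67 183:67 186:67 189:67 192:67 195:67 198:66 231:3 234:2 237:1 240:1
hub z now 0  1302 0.12065224080611259
15.05 [ 0.56440683 -0.06325263  0.11391857] F tool 0.027949255447176857 -0.9860547174697467 1.867186320975741 r [0.05811901 0.0105989 ] 0.05907753964606631 -10.335200798887346
radial -0.1494089953749197 tang cw drag 0.9750702635325573
```

Call:
play_rows --travel '[[-0.009,0.033,0],[-0.023,0.063,0],[-0.023,0.063,0]]' --delta_rot '[[0,0,0],[0,0,0],[0,0,0]]' --jaw '[15,15,15]'

```text
time_s: 15.3
tcp_pos: [0.5495, -0.0773, 0.114]
ee_rot: [0.0, 0.974, -0.228, -0.0]
force: [1.0, 1.4, 0.9]
finger_gap: 0.0212
gripper_force: 30.0
```

```bash
python3 fs.py
```

```text
15.3 [ 0.54949313 -0.07728301  0.11401382] F tool 0.29725445696625374 -1.7348240777906272 0.8991472266943688 r [0.05096553 0.02978478] 0.059030656730021655 -30.30245022494386
radial -0.6186889614609249 tang cw drag 1.6477860182787099
```

Call:
play_rows --travel '[[-0.02,0.028,0],[-0.044,0.052,0],[-0.044,0.052,0]]' --delta_rot '[[0,0,0],[0,0,0],[0,0,0]]' --jaw '[15,15,15]'

```text
time_s: 15.55
tcp_pos: [0.5305, -0.0854, 0.1142]
ee_rot: [0.001, 0.974, -0.228, 0.0]
force: [1.3, -2.0, 0.5]
finger_gap: 0.0218
gripper_force: 30.0
```

```bash
python3 fs.py
```

```text
15.55 [ 0.53054991 -0.08544591  0.11419832] F tool 2.029303758748268 1.225053634081928 0.4973334044729491 r [0.03759994 0.0454959 ] 0.05902230725698371 -50.42808181424356
radial 2.2370630475883813 tang cw drag 0.7838233683437675
```

Call:
play_rows --travel '[[-0.028,0.02,0],[-0.059,0.036,0],[-0.059,0.036,0]]' --delta_rot '[[0,0,0],[0,0,0],[0,0,0]]' --jaw '[15,15,15]'

```text
time_s: 15.8
tcp_pos: [0.5093, -0.0868, 0.1142]
ee_rot: [0.001, 0.974, -0.227, -0.0]
force: [1.1, -3.2, 2.2]
finger_gap: 0.0216
gripper_force: 30.0
```

```bash
python3 fs.py
```

```text
15.8 [ 0.50933416 -0.08676801  0.11417306] F tool 2.403797853876834 2.409140657862469 2.237402780885165 r [0.0191661  0.05608124] 0.059265879560915065 -71.13183239515126
radial 3.0570542813730617 tang cw drag 1.4955340024243904
```

Call:
play_rows --travel '[[-0.033,0.01,0],[-0.067,0.014,0],[-0.067,0.014,0]]' --delta_rot '[[0,0,0],[0,0,0],[0,0,0]]' --jaw '[15,15,15]'

```text
time_s: 16.05
tcp_pos: [0.4891, -0.0807, 0.1141]
ee_rot: [0.0, 0.974, -0.227, -0.001]
force: [-0.9, -5.1, 3.2]
finger_gap: 0.0215
gripper_force: 30.0
```

```bash
python3 fs.py
```

```text
16.05 [ 0.48911904 -0.08073853  0.11407887] F tool 1.4469630196097059 4.990264300649885 3.2130065604993967 r [-0.00162797  0.05963263] 0.0596548458073294 -91.56378936154863
radial 4.948918281286799 tang cw drag 1.5826078527557126
```

Call:
play_rows --travel '[[-0.034,-0.001,0],[-0.068,-0.009,0],[-0.068,-0.009,0]]' --delta_rot '[[0,0,0],[0,0,0],[0,0,0]]' --jaw '[15,15,15]'

```text
time_s: 16.3
tcp_pos: [0.4737, -0.0695, 0.1143]
ee_rot: [0.001, 0.974, -0.227, 0.001]
force: [2.7, -6.7, 0.2]
finger_gap: 0.0214
gripper_force: 30.0
```

```bash
python3 fs.py
```

```text
16.3 [ 0.47369354 -0.06954049  0.11426018] F tool 5.355890996134762 4.817130188876014 0.22505327108163203 r [-0.02041826  0.05642833] 0.06000885072524472 -109.89235829443597
radial 2.7073448925979497 tang cw drag 6.6753722931070945
```

The tangential load jumped from 1.6 to 6.7 N: the drive is at its hard stop. A small push more, then hold.

Call:
play_rows --travel '[[-0.007,-0.003,0],[-0.014,-0.006,0],[-0.014,-0.006,0],[-0.014,-0.006,0],[-0.014,-0.006,0]]' --delta_rot '[[0,0,0],[0,0,0],[0,0,0],[0,0,0],[0,0,0]]' --jaw '[15,15,15,15,15]'

```text
time_s: 16.72
tcp_pos: [0.472, -0.0676, 0.1144]
ee_rot: [0.001, 0.974, -0.227, 0.001]
force: [1.2, -9.1, 1.5]
finger_gap: 0.0216
gripper_force: 30.0
```

```bash
python3 fs.py
```

```text
16.7167 [ 0.47195761 -0.06762206  0.11436531] F tool 5.138784696026226 7.603299927723244 1.468558835422432 r [-0.0228245   0.05547763] 0.05998937289762586 -112.36314896401083
radial 5.076280381962493 tang cw drag 7.645172033821892
```

Call:
play_rows --travel '[[-0.007,-0.002,0],[-0.014,-0.005,0],[-0.014,-0.005,0],[-0.014,-0.005,0],[-0.014,-0.005,0]]' --delta_rot '[[0,0,0],[0,0,0],[0,0,0],[0,0,0],[0,0,0]]' --jaw '[15,15,15,15,15]'

```text
time_s: 17.13
tcp_pos: [0.4694, -0.0647, 0.1144]
ee_rot: [0.002, 0.974, -0.227, 0.002]
force: [3.5, -10.6, -0.6]
finger_gap: 0.0218
gripper_force: 30.0
```

```bash
python3 fs.py; python3 - <<'E' | grep -E 'wri (0.0?3?5?|-0.02) |hub' | sed 's/ [4-9][0-9]:[0-9]*//g'
from gap import *
im,d,ci=snap('wrist','w7.png');P=cloud(d,ci);gap(P,im,'wri')
near=np.hypot(P[...,0]-.517,P[...,1]+.028)<.03
m=near&(P[...,2]>.105)&(P[...,2]<.135);print('hub z',m.sum(),np.median(P[m][:,2]) if m.any() else '')
E
```

```text
17.1333 [ 0.46940869 -0.06473281  0.11439327] F tool 7.84268295978066 7.943216298552502 -0.6116507451193189 r [-0.02638971  0.05401681] 0.060118488469392134 -116.03765324575376
radial 3.6943880837458223 tang cw drag 10.533463716171473
wri -0.02 102:12 105:40 108:40 111:41 114:40 117:41 120:40 123:41 126:40 129:40 132:40 135:41 138:40 141:40 144:64 147:64 150:64 153:62
wri 0.035 102:26 105:40 108:40 111:40 114:41 117:40 120:40 123:41 126:40 129:40 132:41 135:40 138:40 141:41 144:41 147:40 150:40 153:41 156:40 159:40 162:40 165:38 174:37
hub z 4551 0.12052407258302666
```

Load 10.5 N (≈0.42 rad), the slide is home and the hub still seated. Easing off the wind-up before letting go.

Call:
play_rows --travel '[[0.015,0.006,0],[0.03,0.012,0],[0.045,0.015,0],[0.045,0.015,0],[0.045,0.015,0]]' --delta_rot '[[0,0,0],[0,0,0],[0,0,0],[0,0,0],[0,0,0]]' --jaw '[15,15,15,15,15]'

```text
time_s: 17.6
tcp_pos: [0.4786, -0.0739, 0.1142]
ee_rot: [0.001, 0.974, -0.227, 0.0]
force: [1.0, -7.0, 3.9]
finger_gap: 0.0216
gripper_force: 30.0
```

```bash
python3 fs.py
```

```text
17.6 [ 0.47860315 -0.07394813  0.11420734] F tool 3.9753203756540674 5.886991539795677 3.9327327902568214 r [-0.01406396  0.05820441] 0.05987944713898564 -103.58403540243705
radial 4.788623081454826 tang cw drag 5.2468019271242134
```

Call:
play_rows --travel '[[0.017,0.005,0],[0.034,0.009,0],[0.034,0.009,0],[0.034,0.009,0]]' --delta_rot '[[0,0,0],[0,0,0],[0,0,0],[0,0,0]]' --jaw '[15,15,15,15]'

```text
time_s: 17.93
tcp_pos: [0.4864, -0.0796, 0.1139]
ee_rot: [-0.0, 0.974, -0.227, -0.0]
force: [-0.1, -2.1, 3.1]
finger_gap: 0.022
gripper_force: 30.0
```

```bash
python3 fs.py
```

```text
17.9333 [ 0.48642031 -0.0795737   0.11391376] F tool 0.8782116228532244 1.9051235958071162 3.0832062146365375 r [-0.00456345  0.0597841 ] 0.05995801792398109 -94.36504867171676
radial 1.8327561448652907 tang cw drag 1.0206647261829167
```

Nearly unloaded (1 N). Open and rise.

Call:
play_rows --travel '[[0,0,0],[0,0,0],[0,0,0],[0,0,0],[0,0,0],[0,0,-0.08],[0,0,-0.2],[0,0,-0.3],[0,0,-0.35],[0,0,-0.35],[0,0,-0.35]]' --delta_rot '[[0,0,0],[0,0,0],[0,0,0],[0,0,0],[0,0,0],[0,0,0],[0,0,0],[0,0,0],[0,0,0],[0,0,0],[0,0,0]]' --jaw '[70,70,70,70,70,70,70,70,70,70,70]'

```text
time_s: 18.85
tcp_pos: [0.4865, -0.0798, 0.2193]
ee_rot: [0.0, 0.974, -0.227, 0.001]
force: [0.2, -0.1, -0.2]
finger_gap: 0.0702
gripper_force: 0.0
```

```bash
python3 fs.py; python3 - <<'E' | sed 's/ [4-9][0-9]:[0-9]*//g'
from gap import *
im,d,ci=snap('wrist','w8.png');P=cloud(d,ci);gap(P,im,'wri')
near=np.hypot(P[...,0]-.517,P[...,1]+.028)<.03
m=near&(P[...,2]>.105)&(P[...,2]<.135);print('hub z',m.sum(),np.median(P[m][:,2]))
print(topface(P,ci,(0,0,512,384),.11,.135,.12,near))
E
```

```text
18.85 [ 0.48647936 -0.07983198  0.21928267] F tool 0.23938290358882647 -0.012231787265616056 -0.16115361730823113 r [-0.00439608  0.05998948] 0.06015034284396904 -94.19119064222494
radial -0.02969434136052564 tang cw drag 0.23784876968673443
wri -0.035 102:26 105:40 108:41 111:41 114:41 117:40 120:40 123:40 126:40 129:40 132:40 135:40 138:40 141:41 144:40 147:40 150:40 153:40 156:41 159:40 162:40 165:38 174:67 177:68 180:68 183:67 186:67 189:68 192:68 195:67 198:66 237:2 240:3
wri -0.02 102:12 105:39 108:39 111:41 114:40 117:40 120:40 123:41 126:40 129:41 132:40 135:41 138:40 141:40 144:65 147:64 150:64 153:64 156:65 159:64 162:64 165:62 174:67 177:68 180:67 183:67 186:67 189:67 192:68 195:68 198:66 237:2 240:1
wri 0 102:36 105:40 108:40 111:40 114:46 117:46 120:46 123:47 126:47 129:46 132:45 135:40 138:41 141:40 144:63 147:64 150:65 153:64 156:64 159:65 162:64 165:62 168:61 171:61 174:67 177:67 180:68 183:67 186:67 189:67 192:67 195:67 198:66 237:2 240:3
wri 0.02 102:12 105:40 108:40 111:41 114:41 117:40 120:40 123:40 126:40 129:41 132:40 135:41 138:40 141:41 144:64 147:64 150:65 153:65 156:64 159:64 162:64 165:62 171:63 174:66 177:67 180:67 183:67 186:67 189:67 192:67 195:67 198:66 234:2 237:2 240:2
wri 0.035 102:26 105:40 108:41 111:41 114:41 117:40 120:41 123:40 126:41 129:40 132:40 135:41 138:40 141:40 144:40 147:40 150:40 153:40 156:41 159:40 162:39 165:38 174:66 177:68 180:67 183:68 186:68 189:68 192:67 195:67 198:67 237:2 240:1
hub z 1713 0.12031038125612142
(array([ 0.51755701, -0.02899375]), ((517.5897827148438, -28.619422912597656), (37.1343879699707, 37.589839935302734), 61.512874603271484), 1433)
```

View pics/w8.png

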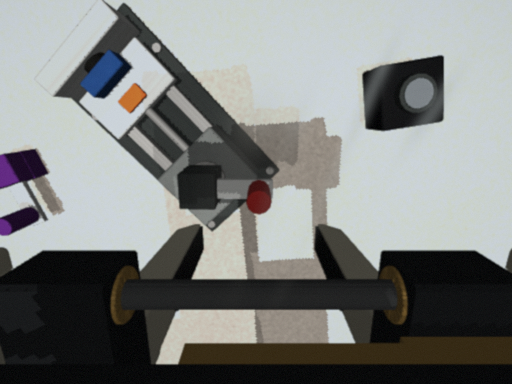

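The crank sits seated on the shaft (hub at (198,186), top at 0.120 m), its knob free at (258,197), the carriage in contact with the stop near (95,70), and the fingers clear of everything.

```bash
python3 -c "
from plant import close_job; print(close_job())"
```

```text
the job is handed in; nothing more can be done
None
```

The job is handed in: the crank is seated on the shaft (hub top measured at 0.120 m), the slide was wound home at about 10.5 N at the knob and eased off to about 1 N before release, and the gripper is clear. The camera, lens and cap were not approached.

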